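# Turn the shaker carousel to the buyer's choice and hold it

## Task

A buyer at the yard sale has picked a loose shaker and stood it on the round coaster. Turn the carousel until the mounted shaker of that same shape stands squarely at the front, over the pointed tongue of the base, and keep the turntable still there. Finish while firmly gripping the turntable or one of its shakers, without letting go, and leave everything else on the table undisturbed.

Things in the scene. Friction and masses are not known exactly. Their poses are not given: they have to be found in the camera images.
- carousel_base: fixed round foot of the shaker carousel, dark wood, 170 mm across, 18 mm high; origin on the turning axis, on the table top. Its +x axis points to the FRONT: there a pointed flat tongue, 30 mm wide, 12 mm high, sticks out to 180 mm from the axis, with a 14 mm brass bead near its tip, roughly towards the far side of the table (the buyers), away from the robot
- front (a point): fixed point straight above the tongue, 95 mm from the turning axis, 114 mm above the table: a mounted shaker faces front when its axis is here
- turntable: wooden disc, 260 mm across, top 34 mm above the table, brass finial 24 mm tall in the middle; origin on the axis, 22 mm above the table. Turns either way without a stop; friction about 0.06 N m, stays where left; about 0.9 kg. Three shakers are fixed on it, 95 mm from the axis, 120 degrees apart (anticlockwise from above: round, square, pear), 100 mm tall, white ceramic, steel caps
- mounted_round (a point): point on the axis of the round shaker fixed on the turntable, 80 mm above that shaker's foot and 114 mm above the table: a good height to grip it, 20 mm below its top. Shape: plain round cylinder, 44 mm diameter, straight-sided from 0 to 88 mm, low domed steel cap
- mounted_square (a point): point on the axis of the square shaker fixed on the turntable, 80 mm above that shaker's foot and 114 mm above the table: a good height to grip it, 20 mm below its top. Shape: square block, 42 x 42 mm in plan from 0 to 88 mm, with a smaller 34 mm square steel cap; two flat sides face the turning axis and straight away from it
- mounted_pear (a point): point on the axis of the pear shaker fixed on the turntable, 80 mm above that shaker's foot and 114 mm above the table: a good height to grip it, 20 mm below its top. Shape: pear shape: round belly 60 mm in diameter up to 24 mm, narrowing to a 26 mm neck at 52-60 mm, then a straight round head 38 mm in diameter from 66 to 92 mm, small domed steel cap
- loose_round: loose shaker, twin of the mounted round one (same size and shape: plain round cylinder, 44 mm diameter, straight-sided from 0 to 88 mm, low domed steel cap), 100 mm tall, 160 g; origin at the centre of its foot. Stands on the coaster or on the long board; not to be disturbed
- loose_square: loose shaker, twin of the mounted square one (same size and shape: square block, 42 x 42 mm in plan from 0 to 88 mm, with a smaller 34 mm square steel cap), 100 mm tall, 160 g; origin at the centre of its foot. Stands on the coaster or on the long board; not to be disturbed
- loose_pear: loose shaker, twin of the mounted pear one (same size and shape: pear shape: round belly 60 mm in diameter up to 24 mm, narrowing to a 26 mm neck at 52-60 mm, then a straight round head 38 mm in diameter from 66 to 92 mm, small domed steel cap), 100 mm tall, 160 g; origin at the centre of its foot. Stands on the coaster or on the long board; not to be disturbed
- coaster: fixed round wooden coaster, 110 mm across, 8 mm thick, to the robot's left of the carousel; exactly one loose shaker stands at its centre: the buyer's choice; origin at the centre of its underside
- board: fixed rectangular wooden board, 200 x 100 mm, 8 mm thick, to the robot's right of the carousel; the two loose shakers that were not chosen stand on it; origin at the centre of its underside
- goblet: bystander: loose glass goblet, 150 mm tall, 70 mm across; origin at the centre of its foot
- mug: bystander: loose blue mug, 95 mm tall, 84 mm across, with a handle; origin at the centre of its foot
- candy_jar: bystander: loose glass storage jar with a glass lid, 158 mm tall, 120 mm across; origin at the centre of its foot
- bowl: bystander: loose blue bowl, 60 mm tall, 150 mm across; origin at the centre of its foot
- canister: bystander: loose clear tall canister, 150 mm tall, 76 mm across; origin at the centre of its foot
Mind the look-alikes: they are no part of the job. What is shaped like the coaster but turquoise is not meant.

How it is judged:
At the end, for the whole second after the job is handed in: The mounted shaker of the same shape as the one on the coaster has its axis within 10 mm of the front point, the turntable is still (under 0.05 rad/s), and the fingers hold the turntable or a shaker on it with more than 4 N through the last second (((horizontal distance between loose_round and coaster below 0.035 m and horizontal distance between mounted_round and front below 0.01 m) or (horizontal distance between loose_square and coaster below 0.035 m and horizontal distance between mounted_square and front below 0.01 m) or (horizontal distance between loose_pear and coaster below 0.035 m and horizontal distance between mounted_pear and front below 0.01 m)) and angular speed of turntable below 0.05 rad/s and contact force between the fingers and turntable above 4 N); the arm keeps its last pose, push and grip.
It fails at once if a loose shaker is moved more than 25 mm or tipped over (distance of any of loose_round, loose_square, loose_pear from where it was at the start of the episode above 0.025 m or angle between any of loose_round, loose_square, loose_pear's own z axis and vertical above 0.5 rad).
It fails at once if a bystander is moved more than 25 mm or tipped over (distance of any of goblet, mug, candy_jar, bowl, canister from where it was at the start of the episode above 0.025 m or angle between any of goblet, mug, candy_jar, bowl, canister's own z axis and vertical above 0.5 rad).
It also fails if it takes over 42 s, if anything falls off the work surface, if the arm or the gripper's body presses on something with over 40 N, if the wrist force passes 120 N, or if a joint passes its speed limit or range.

## Robot

A 6-joint arm with a two-finger parallel gripper is mounted at the origin on the work surface. World frame = base frame: x ahead of the robot, y to its left, z up, the work surface at z = 0. Lengths are in m, angles in rad, forces in N, time in s.
With the tool pointing down it reaches from about 0.325 to 1 m from the base axis. Payload 5.1 kg.
Tool frame: the origin (TCP) lies at the very end of the fingers, on their centre line; the grasp point (between the pads) lies 19 mm behind it; z points along the fingers, x is the direction in which the jaws open and shut, and the axes are right-handed (so a half turn about z gives the same grasp; the last joint's range is limited). The gripper opens to 85 mm and grips with 20 to 120 N. Pads are 22 mm wide; open, the fingers measure 114 mm over their backs; the gripper's body (76 mm by 85 mm) begins 54 mm behind the grasp point. The pads swing forward as they close: fully open they stand 13 mm farther back than shut.
Start: joints at [-1.267, 0.124, 1.65, -0, 1.367, -0.083], TCP at [0.245, -0.602, 0.231] pointing down, gripper open.
Joint ranges: [-2.61, 2.61], [-1.02, 2.33], [0.03, 2.71], [-1.35, 4.49], [0.32, 2.68], [-2.91, 2.91]. Speed limits (rad/s): [2.57, 2.57, 3.14, 3.14, 3.14, 3.14].

## Interface

Orientations are given as a unit quaternion [w, x, y, z].
In Python, from bench import arm, eyes, finish_job, spotter gives the robot as it stands.
- The arm moves only by the tool carry_out, never from a script. Its argument "moves" is a list of rows, each an object with "translation": the shift along the world's x, y, z in m, a list of three; "rot": the turn, a rotation vector about the world's x, y, z in degrees, a list of three; "jaw": the gripper command: -1 is shut, 1 is fully open, values between are in proportion. In form: [{"translation": [dx, dy, dz], "rot": [rx, ry, rz], "jaw": jaw}, ...]. A call has 1 to 12 rows; each row is the pose to reach, as a shift and turn from the pose commanded when the call began; what a row does not reach only later rows make up. A row lasts 1/8 s, in which the tool goes at most 62.5 mm and 10.7 degrees, less where a joint would pass 70% of its speed; a pose out of reach is approached as far as the arm can. A call with a gripper value outside its range is refused whole. The fingers move at their own pace and stop on an object; "newtons" is the grip in N (left out, the last holds). Time passes only in rows, so rows that repeat a pose let the fingers close. It gives the time, the measured TCP pose, the force and the opening at its end, in the units of the state.
- arm.state(): the state, without advancing time (a new reading comes with each control period).
- eyes.grab_frame(name): name is "scene" or "top"; returns a dict with "frame" (384x512x3 uint8, red, green, blue), "vertical_fov" (degrees; the focal length in pixels is half the picture's height over the tangent of half this angle, whatever the lens; pixels are square), "cx", "cy" (the principal point, pixels), "xyz" and "rotation" of the camera in the world. Camera axes: x right, y down, z forward; pixel columns grow to the right and rows downward; lengths in m; the calibration is good to about 2 mm. A picture is of the moment at which its call begins. There is no depth.
- finish_job(): hands the job in, once; it reports no verdict.
Trained networks look in the newest picture that a camera, given by its name, has taken for a name from the list of things; names that differ only in an ending like _2 or _b are one class to them, and where a whole thing is asked for, a point or a joint stands for the part that bears it (a point fixed in the world has none). Each returns a list of dicts, best first, with "p" (0 to 1); they miss things now and then, are a little off and sometimes report something else, mostly with a low value. They report only what shows in the picture. A call takes as long as a camera call. They do not tell look-alikes from the thing itself.
- spotter.trace(camera, name): "mask" (384x512 bool, what is visible of it) and "rect" ([centre column, centre row, width, height] in pixels, round what is visible of it).
- spotter.place_of(camera, name): "at" ([column, row] in pixels: a listed point, or the origin of a listed thing).
The state is a dict: "time_s": time; "joint_positions": joint angles; "dq": joint speeds; "tau": joint torques, N m; "tcp_pos": TCP position; "eef_rot": TCP orientation; "ft_force": force on the tool from outside, world axes, zero at the start; "torque": the same for the moment, N m; "opening": opening from 0.0 (shut) to 1.0 (fully open).
Only numpy, scipy, OpenCV 4.12 (cv2) and the standard library are available. Lean on these libraries where they do the work, as an engineer would, in place of code of your own. Each camera call takes 0.05 s, during which the arm holds its last target.

## Working session

There is one attempt and no reset: what is moved stays moved. The work goes in short steps, Python scripts to look and compute and a tool call to move; the robot and the scene stay as the last step left them, time stands still between calls to the robot, and variables do not carry over. Pictures are saved under pics/ and viewed, and the job is handed in when it is done.

Besides the shell and the picture viewer there is one more tool, called after "Request:" by a JSON object that holds its "api" and its "payload", one argument or row to a line. carry_out: Moves the arm, as the interface text tells. Its arguments: {"type":"object","properties":{"moves":{"type":"array","items":{"type":"object","properties":{"translation":{"type":"array","items":{"type":"number"}},"rot":{"type":"array","items":{"type":"number"}},"jaw":{"type":"number"}}}},"newtons":{"type":"number"}},"required":["moves"]}

```bash
mkdir -p pics
cat > h.py <<'E'
import numpy as np, cv2
from bench import arm, eyes, finish_job, spotter
def grab(n,fn=None):
    d=eyes.grab_frame(n)
    if fn: cv2.imwrite('pics/'+fn,cv2.cvtColor(d['frame'],cv2.COLOR_RGB2BGR))
    return d
def ray_plane(d,px,z):
    f=192/np.tan(np.radians(d['vertical_fov'])/2)
    v=np.array([(px[0]-d['cx'])/f,(px[1]-d['cy'])/f,1.])
    R=np.array(d['rotation'])
    if R.size==4:
        from scipy.spatial.transform import Rotation as Ro
        R=Ro.from_quat(np.r_[R[1:],R[0]]).as_matrix()
    w=R@v; o=np.array(d['xyz'])
    return o+w*(z-o[2])/w[2]
E
python3 - <<'E'
from h import *
for n in ('top','scene'):
    d=grab(n,n+'1.png'); print(n,d['vertical_fov'],d['cx'],d['cy'],d['xyz'],np.array(d['rotation']).round(3).tolist())
    for k,z in dict(carousel_base=0,turntable=.022,mounted_round=.114,mounted_square=.114,mounted_pear=.114,loose_round=.008,loose_square=.008,loose_pear=.008,coaster=0,board=0,goblet=0,mug=0,candy_jar=0,bowl=0,canister=0,front=.114).items():
        for r in spotter.place_of(n,k)[:2]:
            print(k,round(r['p'],2),np.round(r['at'],1),ray_plane(d,r['at'],z).round(3))
print(arm.state())
E
```

```text
top 49.8024465942956 256.6360716165539 189.3750382827978 [0.45800955 0.13412582 1.47992241] [0.015, -0.705, 0.709, -0.014]
carousel_base 0.65 [274.3 178.8] [0.555 0.073 0.   ]
turntable 0.65 [274.3 176. ] [0.563 0.073 0.022]
mounted_round 0.68 [250.5 164.1] [0.597 0.156 0.114]
mounted_square 0.56 [275.8 207.1] [0.454 0.073 0.114]
mounted_pear 0.74 [301.6 160.9] [ 0.606 -0.014  0.114]
loose_round 0.78 [407.8 218.2] [ 0.411 -0.4    0.008]
loose_square 0.58 [186.4 193.5] [0.504 0.386 0.008]
loose_pear 0.69 [403.4 188. ] [ 0.519 -0.386  0.008]
coaster 0.79 [181.8 196.3] [0.494 0.404 0.   ]
coaster 0.66 [153.8 235.4] [0.356 0.504 0.   ]
board 0.68 [402.4 204. ] [ 0.462 -0.384  0.   ]
goblet 0.73 [194.5 250.5] [0.301 0.359 0.   ]
goblet 0.6 [179.5 152.2] [0.653 0.413 0.   ]
mug 0.57 [193.5 250.6] [0.301 0.362 0.   ]
candy_jar 0.94 [380.1 128.9] [ 0.732 -0.31   0.   ]
candy_jar 0.5 [394.1 246. ] [ 0.313 -0.352  0.   ]
bowl 0.71 [218.7 117.8] [0.777 0.271 0.   ]
front 0.73 [266.6 147.5] [0.652 0.102 0.114]
front 0.25 [178.4 154.9] [0.629 0.395 0.114]
scene 52.379484910858274 253.069786657241
[... 1115 characters left out ...]
206.9] [0.641 0.115 0.114]
{'time_s': 1.7, 'joint_positions': array([-1.26657747e+00,  1.23792236e-01,  1.65028797e+00, -8.84469436e-06,
        1.36750637e+00, -8.26024141e-02]), 'dq': array([ 0.00167309, -0.00074983,  0.00128348, -0.0020891 ,  0.00066435,
        0.00023861]), 'tau': array([-9.30496367e-05, -4.23581958e+01, -3.65742838e+01, -1.03504990e-04,
        5.67791212e-04, -2.39306439e-05]), 'tcp_pos': array([ 0.24517706, -0.60197772,  0.23133436]), 'eef_rot': array([ 5.27926901e-06,  8.29833754e-01, -5.58010700e-01, -3.33616078e-07]), 'ft_force': array([-0.03781762,  0.16722407,  0.22009981]), 'torque': array([ 0.05637255, -0.01818452,  0.03681675]), 'opening': 1.0033111758731845}
```

Run:
```python
import cv2
a=cv2.imread('pics/top1.png'); 
cv2.imwrite('pics/top1c.png',cv2.resize(a[100:270,140:345],None,fx=3.5,fy=3.5,interpolation=cv2.INTER_CUBIC))
b=cv2.imread('pics/scene1.png')
cv2.imwrite('pics/scene1c.png',cv2.resize(b[110:290,180:400],None,fx=3.3,fy=3.3,interpolation=cv2.INTER_CUBIC))
```

```text
(no output)
```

View pics/top1.png

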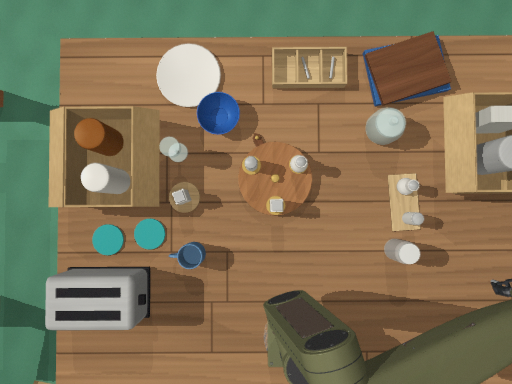

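View pics/top1c.png

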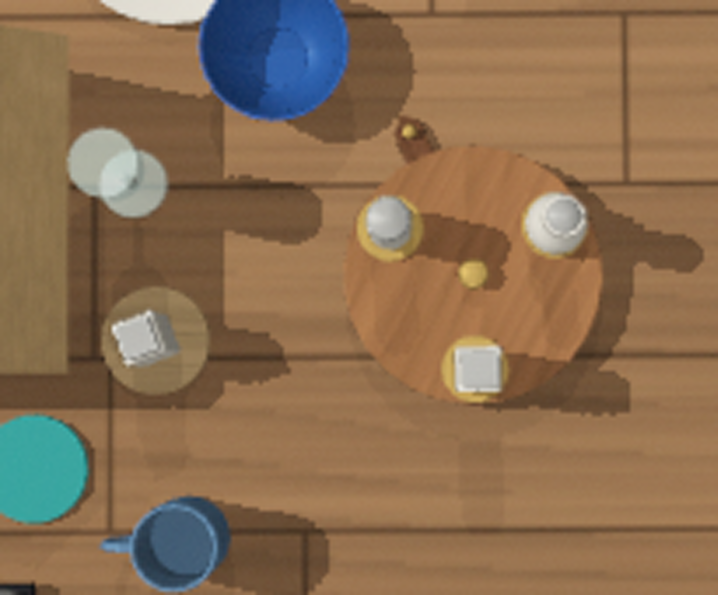

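View pics/scene1.png

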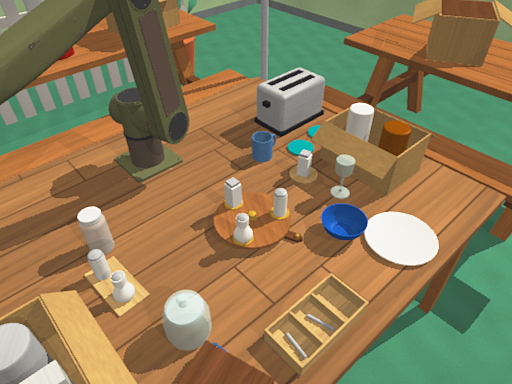

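View pics/scene1c.png

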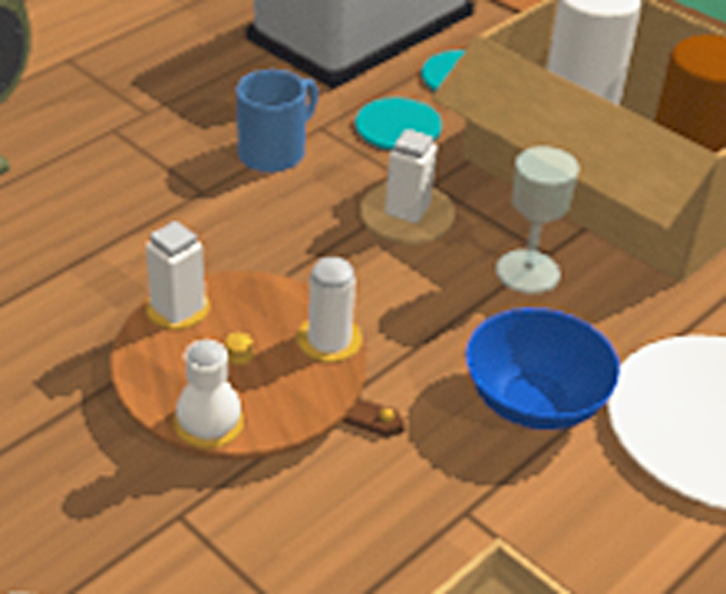

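The shaker on the wooden coaster (top view 182,196) is the square one, since its cap and sides are clearly square in both crops. The turquoise discs at (149,234) and (108,240) are look-alikes and hold nothing. The mounted square is at top (277,205), and the tongue bead is at (257,137). Next I'll measure the axis and angles accurately.

```bash
cat > m.py <<'E'
from h import *
def proj(d,P):
    f=192/np.tan(np.radians(d['vertical_fov'])/2); R=np.array(d['rotation'])
    if R.size==4:
        from scipy.spatial.transform import Rotation as Ro
        R=Ro.from_quat(np.r_[R[1:],R[0]]).as_matrix()
    c=(np.atleast_2d(P)-d['xyz'])@R
    return np.c_[d['cx']+f*c[:,0]/c[:,2], d['cy']+f*c[:,1]/c[:,2]]
E
python3 - <<'E'
from m import *
C=None
for n in ('top','scene'):
    d=grab(n); im=d['frame'].astype(int)
    ms=spotter.trace(n,'turntable')
    m=ms[0]['mask']; print(n,ms[0]['p'],ms[0]['rect'],m.sum())
    # brass pixels
    hsv=cv2.cvtColor(d['frame'],cv2.COLOR_RGB2HSV)
    br=((hsv[...,0]>20)&(hsv[...,0]<32)&(hsv[...,1]>110)&(hsv[...,2]>110)).astype(np.uint8)
    k,l,s,c=cv2.connectedComponentsWithStats(br)
    for i in range(1,k):
        if s[i,4]>3 and 200<c[i][0]<340 and 120<c[i][1]<260: print('brass',c[i].round(1),s[i,4],[ray_plane(d,c[i],z)[:2].round(4).tolist() for z in (.016,.034,.05)])
    # white/steel blobs
    wh=((hsv[...,1]<40)&(hsv[...,2]>150)).astype(np.uint8)
    k,l,s,c=cv2.connectedComponentsWithStats(wh)
    for i in range(1,k):
        if s[i,4]>30 and 170<c[i][0]<330 and 120<c[i][1]<260: print('white',c[i].round(1),s[i].tolist(),[ray_plane(d,c[i],z)[:2].round(4).tolist() for z in (.084,.134,)])
    cv2.imwrite(f'pics/mask_{n}.png',m.astype(np.uint8)*255)
E
```

```text
top 0.82 [275.1, 179.8, 72.3, 72.0] 4337
brass [256.2 136.8] 6 [[0.7041, 0.1365], [0.7011, 0.1365], [0.6984, 0.1364]]
brass [256.5 158.5] 4 [[0.6267, 0.1358], [0.6246, 0.1358], [0.6227, 0.1358]]
brass [246.5 168.5] 42 [[0.5911, 0.1716], [0.5895, 0.1712], [0.588, 0.1708]]
brass [274.7 177.7] 39 [[0.558, 0.0717], [0.5568, 0.0724], [0.5557, 0.0731]]
brass [271.2 205.1] 56 [[0.4608, 0.0851], [0.4607, 0.0857], [0.4607, 0.0862]]
white [172.7 148.8] [159, 137, 28, 25, 458] [[0.6538, 0.4198], [0.6468, 0.4095]]
white [298.1 163.3] [290, 155, 17, 17, 206] [[0.6014, -0.0051], [0.5963, -0.0001]]
white [249.8 162.1] [245, 156, 11, 14, 108] [[0.6067, 0.1585], [0.6013, 0.1576]]
white [178.9 196.1] [172, 189, 15, 15, 135] [[0.4932, 0.3985], [0.492, 0.389]]
white [276.1 205. ] [270, 199, 13, 13, 166] [[0.4608, 0.0707], [0.4607, 0.073]]
scene 0.66 [253.4, 210.9, 78.5, 73.1] 3882
brass [238.8 205.5] 16 [[0.4676, 0.0873], [0.4824, 0.0756], [0.4956, 0.0651]]
brass [285.3 214.5] 26 [[0.6094, 0.1758], [0.6215, 0.1624], [0.6323, 0.1505]]
brass [251.7 212.9] 24 [[0.5258, 0.0961], [0.5395, 0.0842], [0.5517, 0.0737]]
brass [251.5 218.3] 6 [[0.5448, 0.0784], [0.5582, 0.0668], [0.5701, 0.0566]]
brass [296.8 234.8] 6 [[0.7, 0.1369], [0.7104, 0.1243], [0.7196, 0.113]]
brass [248.9 241.8] 13 [[0.6173, 0.0028], [0.6293, -0.0073], [0.64, -0.0163]]
brass [235.5 241.5] 4 [[0.5876, -0.0281], [0.6001, -0.0376], [0.6113, -0.046]]
white [304.5 160.7] [297, 150, 15, 26, 191] [[0.505, 0.3779], [0.5473, 0.3263]]
white [234.6 191.1] [225, 177, 16, 31, 266] [[0.4598, 0.0785], [0.5047, 0.0439]]
white [281.3 201.3] [275, 188, 12, 28, 237] [[0.6029, 0.1591], [0.6396, 0.1199]]
white [243.  228.5] [234, 213, 19, 29, 362] [[0.6101, -0.0133], [0.6464, -0.0426]]
```

Measurements:
- The axis is at about (0.5555, 0.073).
- The square is at (0.4607, 0.073), bearing 180°.
- The front bearing is about 23.5°, so the turntable has to turn about −156.5° (clockwise).

I'll grip with the jaws along y (yaw 90°), which puts joint 6 at −81° and ends near +77°.

Request:
{"api": "carry_out", "payload": {
  "moves": [
    {"translation": [0.0,0.0,0.04],"rot": [0,0,10],"jaw": 1},
    {"translation": [0.02,0.055,0.05],"rot": [0,0,20],"jaw": 1},
    {"translation": [0.04,0.11,0.05],"rot": [0,0,30],"jaw": 1},
    {"translation": [0.06,0.165,0.05],"rot": [0,0,40],"jaw": 1},
    {"translation": [0.08,0.22,0.05],"rot": [0,0,50],"jaw": 1},
    {"translation": [0.1,0.275,0.05],"rot": [0,0,60],"jaw": 1},
    {"translation": [0.12,0.33,0.05],"rot": [0,0,70],"jaw": 1},
    {"translation": [0.14,0.385,0.05],"rot": [0,0,80],"jaw": 1},
    {"translation": [0.155,0.44,0.05],"rot": [0,0,90],"jaw": 1},
    {"translation": [0.17,0.495,0.05],"rot": [0,0,100],"jaw": 1},
    {"translation": [0.185,0.55,0.05],"rot": [0,0,110],"jaw": 1},
    {"translation": [0.2,0.605,0.05],"rot": [0,0,120],"jaw": 1}
  ]
}}

```text
time_s: 3.4
tcp_pos: [0.4454, 0.0049, 0.2818]
eef_rot: [0.0, 0.897, 0.442, 0.001]
ft_force: [1.0, -0.3, 0.1]
opening: 0.998
```

Request:
{"api": "carry_out", "payload": {
  "moves": [
    {"translation": [0.0055,0.025,0],"rot": [0,0,10],"jaw": 1},
    {"translation": [0.011,0.05,0],"rot": [0,0,20],"jaw": 1},
    {"translation": [0.0155,0.07,0],"rot": [0,0,30],"jaw": 1},
    {"translation": [0.0155,0.07,-0.03],"rot": [0,0,37.8],"jaw": 1},
    {"translation": [0.0155,0.07,-0.08],"rot": [0,0,37.8],"jaw": 1},
    {"translation": [0.0155,0.07,-0.12],"rot": [0,0,37.8],"jaw": 1},
    {"translation": [0.0155,0.07,-0.12],"rot": [0,0,37.8],"jaw": 1}
  ]
}}

```text
time_s: 4.28
tcp_pos: [0.458, 0.0729, 0.1578]
eef_rot: [-0.003, 0.707, 0.707, -0.003]
ft_force: [-1.1, 0.4, -0.6]
opening: 1.004
```

Run:
```python
from h import *
for n in ('top','scene'):
    d=grab(n)
    a=cv2.cvtColor(d['frame'],cv2.COLOR_RGB2BGR)
    c=a[120:250,200:340] if n=='scene' else a[130:270,190:340]
    cv2.imwrite(f'pics/{n}2.png',cv2.resize(c,None,fx=4,fy=4,interpolation=cv2.INTER_CUBIC))
s=arm.state();print(s['tcp_pos'],s['eef_rot'],s['joint_positions'])
```

```text
[0.4612864  0.07304021 0.16260884] [4.50834504e-04 7.07338829e-01 7.06874344e-01 4.89146054e-04] [ 4.20173534e-02 -2.42430546e-01  2.11771856e+00 -2.24696651e-06
  1.26497420e+00 -1.52812142e+00]
```

View pics/scene2.png

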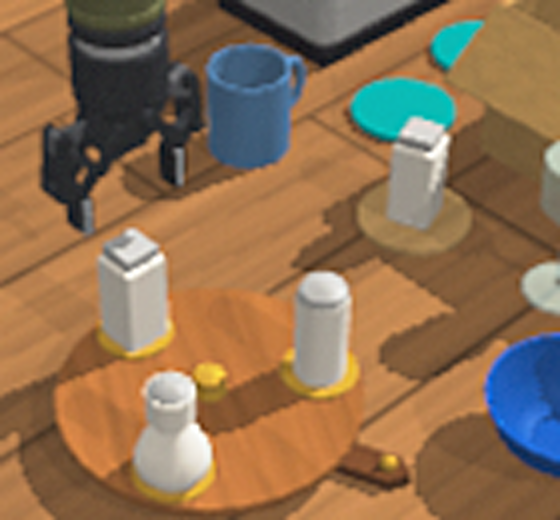

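The open fingers straddle the square shaker (crop ~130,250), one on each side and aligned. I'll descend and close.

Request:
{"api": "carry_out", "payload": {
  "moves": [
    {"translation": [0,0,-0.035],"rot": [0,0,0],"jaw": 1},
    {"translation": [0,0,-0.07],"rot": [0,0,0],"jaw": 1},
    {"translation": [0,0,-0.07],"rot": [0,0,0],"jaw": 1},
    {"translation": [0,0,-0.07],"rot": [0,0,0],"jaw": -1},
    {"translation": [0,0,-0.07],"rot": [0,0,0],"jaw": -1},
    {"translation": [0,0,-0.07],"rot": [0,0,0],"jaw": -1},
    {"translation": [0,0,-0.07],"rot": [0,0,0],"jaw": -1},
    {"translation": [0,0,-0.07],"rot": [0,0,0],"jaw": -1},
    {"translation": [0,0,-0.07],"rot": [0,0,0],"jaw": -1}
  ],
  "newtons": 40
}}

```text
time_s: 5.5
tcp_pos: [0.4622, 0.0731, 0.0937]
eef_rot: [0.001, 0.707, 0.707, 0.001]
ft_force: [-1.2, 0.2, 5.6]
opening: 0.486
```

Request:
{"api": "carry_out", "payload": {
  "moves": [
    {"translation": [0.0005,0.0099,0],"rot": [0,0,-6],"jaw": -1},
    {"translation": [0.0021,0.0197,0],"rot": [0,0,-12],"jaw": -1},
    {"translation": [0.0046,0.0293,0],"rot": [0,0,-18],"jaw": -1},
    {"translation": [0.0082,0.0386,0],"rot": [0,0,-24],"jaw": -1},
    {"translation": [0.0127,0.0474,0],"rot": [0,0,-30],"jaw": -1},
    {"translation": [0.0181,0.0557,0],"rot": [0,0,-36],"jaw": -1},
    {"translation": [0.0243,0.0634,0],"rot": [0,0,-42],"jaw": -1},
    {"translation": [0.0314,0.0705,0],"rot": [0,0,-48],"jaw": -1},
    {"translation": [0.0314,0.0705,0],"rot": [0,0,-48],"jaw": -1}
  ]
}}

```text
time_s: 6.62
tcp_pos: [0.4936, 0.1431, 0.0936]
eef_rot: [0.001, 0.934, 0.358, 0.001]
ft_force: [-1.8, -3.3, 8.2]
opening: 0.486
```

Request:
{"api": "carry_out", "payload": {
  "moves": [
    {"translation": [0.0077,0.0062,0],"rot": [0,0,-6],"jaw": -1},
    {"translation": [0.016,0.0116,0],"rot": [0,0,-12],"jaw": -1},
    {"translation": [0.0248,0.0161,0],"rot": [0,0,-18],"jaw": -1},
    {"translation": [0.0341,0.0197,0],"rot": [0,0,-24],"jaw": -1},
    {"translation": [0.0437,0.0222,0],"rot": [0,0,-30],"jaw": -1},
    {"translation": [0.0535,0.0238,0],"rot": [0,0,-36],"jaw": -1},
    {"translation": [0.0634,0.0243,0],"rot": [0,0,-42],"jaw": -1},
    {"translation": [0.0733,0.0238,0],"rot": [0,0,-48],"jaw": -1},
    {"translation": [0.0831,0.0222,0],"rot": [0,0,-54],"jaw": -1},
    {"translation": [0.0927,0.0197,0],"rot": [0,0,-60],"jaw": -1},
    {"translation": [0.0927,0.0197,0],"rot": [0,0,-60],"jaw": -1}
  ]
}}

```text
time_s: 8.0
tcp_pos: [0.5857, 0.1623, 0.0937]
eef_rot: [0.001, 0.988, -0.157, 0.0]
ft_force: [-3.1, -3.7, 9.3]
opening: 0.484
```

Request:
{"api": "carry_out", "payload": {
  "moves": [
    {"translation": [0.0093,-0.0036,0],"rot": [0,0,-6],"jaw": -1},
    {"translation": [0.0181,-0.0081,0],"rot": [0,0,-12],"jaw": -1},
    {"translation": [0.0264,-0.0135,0],"rot": [0,0,-18],"jaw": -1},
    {"translation": [0.0341,-0.0198,0],"rot": [0,0,-24],"jaw": -1},
    {"translation": [0.0411,-0.0268,0],"rot": [0,0,-30],"jaw": -1},
    {"translation": [0.0474,-0.0345,0],"rot": [0,0,-36],"jaw": -1},
    {"translation": [0.0528,-0.0428,0],"rot": [0,0,-42],"jaw": -1},
    {"translation": [0.0576,-0.0524,0],"rot": [0,0,-48.5],"jaw": -1},
    {"translation": [0.0576,-0.0524,0],"rot": [0,0,-48.5],"jaw": -1},
    {"translation": [0.0576,-0.0524,0],"rot": [0,0,-48.5],"jaw": -1}
  ]
}}

```text
time_s: 9.25
tcp_pos: [0.6426, 0.1103, 0.0937]
eef_rot: [0.0, 0.836, -0.548, 0.0]
ft_force: [-4.6, -2.3, 8.0]
opening: 0.487
```

Run:
```python
from m import *
s=arm.state();print(s['tcp_pos'],s['eef_rot'],s['joint_positions'],s['ft_force'],s['opening'])
ax=np.array([.5555,.073])
for n in ('top','scene'):
    d=grab(n)
    for k in ('mounted_round','mounted_square','mounted_pear','front'):
        for r in spotter.place_of(n,k)[:1]:
            p=ray_plane(d,r['at'],.114)[:2]; q=p-ax
            print(n,k,round(r['p'],2),np.round(r['at'],1),p.round(4),np.degrees(np.arctan2(q[1],q[0])).round(1),np.hypot(*q).round(4))
    a=cv2.cvtColor(d['frame'],cv2.COLOR_RGB2BGR)
    S=5; x0,y0=(195,140) if n=='scene' else (215,115)
    c=cv2.resize(a[y0:y0+115,x0:x0+130],None,fx=S,fy=S,interpolation=cv2.INTER_CUBIC)
    # predicted marks: axis finial top, tongue line end
    t=np.radians(23.5); u=np.array([np.cos(t),np.sin(t)])
    P=[[*ax,.058],[*(ax+.13*u),.012],[*(ax+.18*u),.012]]
    for j in range(2):
      th=t+np.radians([120,240][j]); P.append([*(ax+.095*np.array([np.cos(th),np.sin(th)])),.134])
    for p in proj(d,np.array(P)):
        q=(np.array(p)-[x0,y0]+.5)*S; cv2.drawMarker(c,tuple(int(v) for v in q),(0,0,255),cv2.MARKER_CROSS,14,1)
    cv2.imwrite(f'pics/{n}3.png',c)
```

```text
[0.64257513 0.11030389 0.09368714] [ 2.92827716e-04  8.36206023e-01 -5.48415340e-01  1.24017133e-04] [ 8.79575043e-02  2.44637654e-01  1.75397162e+00 -6.74041713e-04
  1.14315177e+00  1.24917316e+00] [-4.61199856 -2.26460577  7.97889731] 0.48677749964308
top mounted_round 0.93 [301.3 180.2] [ 0.5423 -0.012 ] -98.8 0.086
top mounted_square 0.89 [265.5 149.3] [0.6458 0.1056] 19.9 0.096
top mounted_pear 0.69 [258.9 195.7] [0.492  0.1286] 138.8 0.0844
scene mounted_round 0.6 [226.1 210.9] [ 0.5403 -0.0211] -99.2 0.0953
scene mounted_square 0.57 [277.5 209.1] [0.6423 0.1018] 18.4 0.0915
scene mounted_pear 0.87 [245.3 181.1] [0.4724 0.1169] 152.2 0.094
scene front 0.71 [279.4 207.1] [0.6399 0.1125] 25.1 0.0932
```

View pics/scene3.png

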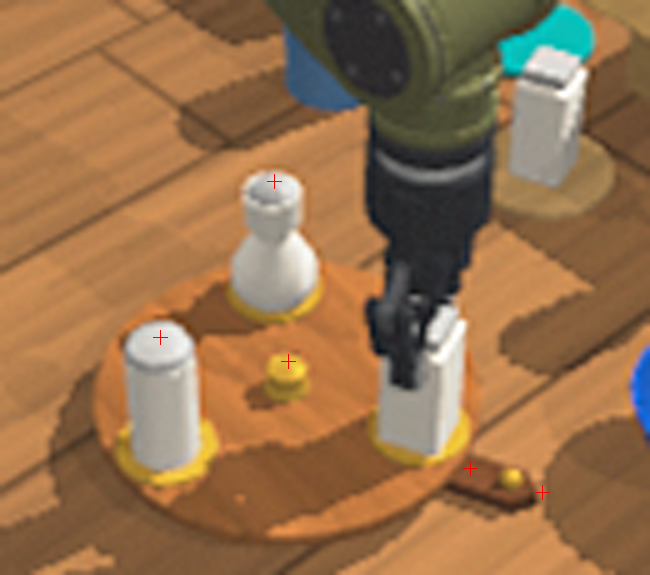

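View pics/top3.png

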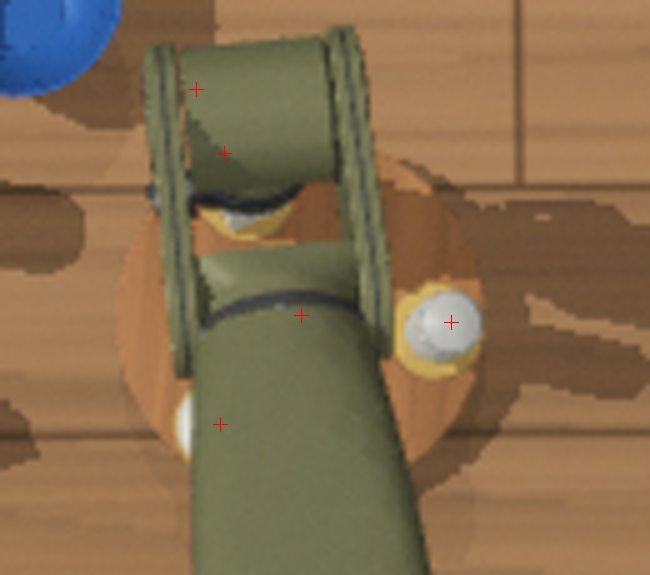

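The square shaker now stands over the tongue. The predicted marks land on the round cap, pear cap, finial and tongue line to within 1–2 source pixels. I'll hold briefly to check it is still.

Request:
{"api": "carry_out", "payload": {
  "moves": [
    {"translation": [0,0,0],"rot": [0,0,0],"jaw": -1},
    {"translation": [0,0,0],"rot": [0,0,0],"jaw": -1},
    {"translation": [0,0,0],"rot": [0,0,0],"jaw": -1},
    {"translation": [0,0,0],"rot": [0,0,0],"jaw": -1}
  ],
  "newtons": 40
}}

```text
time_s: 10.25
tcp_pos: [0.6426, 0.1103, 0.0937]
eef_rot: [0.0, 0.836, -0.548, 0.0]
ft_force: [-4.4, -1.6, 8.0]
opening: 0.482
```

Run:
```python
from h import *
s=arm.state();print(s['tcp_pos'],s['dq'].round(4),s['ft_force'],s['opening'])
print(finish_job())
```

```text
[0.64256473 0.11031658 0.09366261] [-0.0011  0.0001 -0.0013 -0.0005 -0.      0.0016] [-4.38173844 -1.62416623  7.96609334] 0.48229036270903697
the job is handed in; nothing more can be done
None
```

The square shaker stood on the wooden coaster, so I gripped the mounted square one at 40 N and turned the carousel about 156.5° clockwise until it stood over the tongue. I handed the job in at about 10.3 s, still gripping; no verdict is reported.

**Last checks:**
- **Position:** the tool is at (0.6426, 0.1103), within about 1 mm of my estimate of the front point, about (0.6425, 0.111). That estimate rests on a front bearing of about 23.5°.
- **Stillness:** the arm was still, with joint speeds under 0.002 rad/s.
- **Grip:** the jaws were about 41 mm apart, which matches the 42 mm block.
- **Forces:** the wrist force was under 10 N.
- **Neighbours:** I saw no contact with anything else. I did not check every bystander in the final pictures.

**Disagreements:**
- **Detector on the square:** the point detector put it at bearing 18–20° instead of 23.5°, about 5–9 mm off, but the arm and gripper partly hid it.
- **Detector on the pear:** its top-view reading for the pear, which was also partly hidden, was off as well.
- **Why I kept 23.5°:** the caps of the two other mounted shakers, the tool pose and the bead seen from both cameras agreed with it to within about 1–2°, or 2–3 mm.

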